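Close the slanted walnut jar for the road

TASK

The red lid only rests loosely on the mouth of the slanted glass jar. Turn it backwards (anticlockwise) until its lugs drop into the thread, then screw it down clockwise until it is fully home, and let go of it. After that spin the little two-sided tag half a turn so that its green face looks towards the robot where the red one did, and leave all the other things where they stand.

Things in the scene. Friction and masses are not known exactly. Their poses are not given: they have to be found in the camera images.
- mouth (a point): mouth of the clear glass jar of walnuts, held fast in a white-and-steel rack: centre of the opening, in the plane of the rim; z: the jar's axis, out of the mouth, leaning 0.5 rad from vertical, roughly towards the robot. Jar body 104 mm across, 150 mm long; shoulder 32 mm below the rim; neck 46 mm across, 56 mm over the thread's flights
- thread (a point): on the jar's axis, 5 mm below the rim: level of the tops of the three flights. Each has a stop, so the lid resting on them cannot go clockwise at once. It must go back 15 to 60 degrees anticlockwise (looking down on the lid) till it drops 8 mm; the drop gap is some 35 degrees wide. Then clockwise 62 to 98 degrees to the end stop, the last 62 lowering it 4 mm
- lid: loose red lid, about 90 g: a cap 65 mm across, 21 mm high, with three lugs inside; on it a round ribbed grip 40 mm across, 26 mm high, with a white spot. Origin: centre of the cap's lower edge; z: its axis, up through the grip. In the frame of mouth its origin lies at z = -6 mm at the start, -14 mm when dropped into the thread, -18 mm when fully home
- lid_grip (a point): point on the lid's axis 42 mm above the lid's origin, 5 mm below the top of the round grip and 21 mm above the cap's top
- tile (a joint): angle of the tag's tile about its upright pivot (rad): 0 = red face to the front (the robot's side), 3.14 = green face there; grows anticlockwise seen from above; stops at 0 and 3.14; stays where it is left (friction 0.02 N m)
- tile_top (a point): middle of the top edge of the tag's tile, on the pivot axis, 157 mm above the table; turns with the tile. The tile is 74 mm wide (along its y), 52 mm high, 8 mm thick (along its x; -x is the red face, +x the green), on a steel post 10 mm thick with a fixed round foot 76 mm across
- shot: small clear shot glass, loose, 42 mm across, 60 mm high; origin at the centre of its underside
- spare: loose black disc lid lying flat, 72 mm across, 12 mm high; origin at the centre of its underside
- pot: loose round glass jar with a black lid, 110 mm across, 140 mm high; origin at the centre of its underside
- beer: loose green bottle, 60 mm across, 200 mm high; origin at the centre of its underside
- driver: loose screwdriver lying flat, along its x
- vial: small loose glass jar with an orange cap, 32 mm across, 60 mm high; origin at the centre of its underside
Things that resemble listed ones, but are neither listed nor needed, are in the scene too. What is meant by the lid is not blue, and is the larger of those in its own colour.

How it is judged:
By the outcome, as a careful person would: the job done as asked, in the order asked, and still so for the second after the job is handed in, with the robot touching nothing.
It also fails if it takes over 70 s, if anything falls off the work surface, if the arm or the gripper's body presses on something with over 40 N, if the wrist force passes 120 N, or if a joint passes its speed limit or range.

ROBOT

A 6-joint arm with a two-finger parallel gripper is mounted at the origin on the work surface. World frame = base frame: x ahead of the robot, y to its left, z up, the work surface at z = 0. Lengths are in m, angles in degrees, forces in N, time in s.
With the tool pointing down it reaches from about 0.35 to 0.875 m from the base axis. Payload 4.2 kg.
Tool frame: the origin (TCP) lies midway between the tips of the shut fingers; the grasp point (between the pads) lies 19 mm behind it; z points along the fingers, y is the line along which they close (so a half turn about z gives the same grasp; the last joint's range is limited). The gripper opens to 87 mm and grips with 3 to 60 N. Pads are 19 mm wide; open, the fingers measure 117 mm over their backs; the gripper's body (75 mm by 190 mm) begins 51 mm behind the grasp point.
Start: joints at [-61.158, 22.042, 0.453, 0, -68.411, -14.817], TCP at [0.151, -0.606, 0.223] pointing down, gripper open.
Joint ranges: [-179.83, 179.83], [-69.29, 118.12], [-61.27, 80.66], [-181.25, 117.63], [-171.15, -9.14], [-177.46, 177.46]. Speed limits (degrees/s): [159.86, 159.86, 180, 180, 180, 180].

INTERFACE

Orientations are given as a 3x3 rotation matrix whose columns are the frame's x, y, z axes.
In Python, from station import r, cams gives the robot as it stands.
- The arm moves only by the tool play_rows, never from a script. Its argument "commands" is text: rows parted by semicolons, each of 6 numbers parted by spaces: the shift along the world's x, y, z normalised to -1 to 1, where 1 is 30 mm, then the turn, a rotation vector about the world's x, y, z normalised to -1 to 1, where 1 is 0.15 rad. A call has 1 to 20 rows; each row shifts and turns the commanded pose from where the row before left it; what a row does not reach is not made up. A row lasts 1/10 s, in which the tool goes at most 50 mm and 8.59 degrees, less where a joint would pass 70% of its speed; a pose out of reach is approached as far as the arm can. A call with a number of a shift or a turn outside -1 to 1 is refused whole. A call with a gripper value outside its range is refused whole. "grip" is the finger opening in mm, from 0 to 87, set as the call begins (left out, the last holds). The fingers move at their own pace and stop on an object; the grip force is fixed at half the most. Time passes only in rows, so rows that do not move let the fingers close. It gives the time, the measured TCP pose, the force, the opening and the grip force at its end, in the units of the state.
- r.sense(): the state, without advancing time (a new reading comes with each control period).
- cams.capture(name): name is "scene" or "top" or "wrist"; returns (picture, depth): 384x512x3 uint8, blue, green, red; 384x512 float32, m along the optical axis (not along the pixel's ray), 0 where there is no reading.
- cams.camera_info(name): a dict with "mtx" (3x3 intrinsics, pixels), "R" (3x3) and "t" (3): a world point X has camera coordinates R X + t. Camera axes: x right, y down, z forward; pixel columns grow to the right and rows downward; lengths in m; the calibration is good to about 2 mm. A picture is of the moment at which its call begins: read the wrist's pose just before it. camera_info takes no time and is no camera call; for the wrist camera it gives the pose at the moment of the call.
- r.finish_job(): hands the job in; it is judged then, once.
The state is a dict: "time_s": time; "joints": joint angles; "joint_velocities": joint speeds; "effort": joint torques, N m; "tcp_pos": TCP position; "ee_rot": TCP orientation; "wrist_force": force on the tool from outside, world axes, zero at the start; "moment": the same for the moment, N m; "gripper_width": opening from 0.0 (shut) to 1.0 (fully open); "gripper_force": force on a finger pad.
Only numpy, scipy, OpenCV 4.12 (cv2) and the standard library are available. Lean on these libraries where they do the work, as an engineer would, in place of code of your own. Each camera call takes 0.05 s, during which the arm holds its last target. There are 200 camera calls.

## Working session

There is one attempt and no reset: what is moved stays moved. The work goes in short steps, Python scripts to look and compute and a tool call to move; the robot and the scene stay as the last step left them, time stands still between calls to the robot, and variables do not carry over. Pictures are saved under pics/ and viewed, at most 10 in all, crops included, and the job is handed in when it is done.

Besides the shell and the picture viewer there is one more tool, called after "Call:" by a JSON object that holds its "method" and its "body". play_rows: Moves the arm, as the interface text tells. Scaled input: -1 to 1 covers 30 mm each way for a shift and 0.15 rad each way for a turn. Its arguments: {"type":"object","properties":{"commands":{"type":"string"},"grip":{"type":"number"}},"required":["commands"]}

```bash
mkdir -p pics; ls; python3 - <<'E'
from station import r,cams
import cv2,numpy as np
a,da=cams.capture("scene"); b,db=cams.capture("top")
np.savez('s0.npz',a=a,da=da,b=b,db=db)
for n in("scene","top"):
    i=cams.camera_info(n);print(n,np.round(i["mtx"],1).tolist(),np.round(i["R"],3).tolist(),np.round(i["t"],3))
cv2.imwrite('pics/scene0.png',cv2.resize(a,(800,600)));cv2.imwrite('pics/top0.png',cv2.resize(b,(800,600)))
s=r.sense();print(s)
E
```

```text
pics
scene [[411.7, 0.0, 253.9], [0.0, 411.7, 183.4], [0.0, 0.0, 1.0]] [[-0.809, 0.588, -0.017], [0.476, 0.637, -0.606], [-0.346, -0.498, -0.795]] [ 0.39  -0.159  1.483]
top [[365.0, 0.0, 259.0], [0.0, 365.0, 195.7], [0.0, 0.0, 1.0]] [[-0.018, -1.0, -0.009], [-0.991, 0.019, -0.134], [0.134, 0.007, -0.991]] [0.002 0.509 1.272]
{'time_s': 0.1, 'joints': array([-6.11585738e+01,  2.20856799e+01,  3.90368872e-01, -2.60025117e-02,
       -6.84118416e+01, -1.48175337e+01]), 'joint_velocities': array([ 0.00655257, -0.14518112,  0.14886075,  0.11579558,  0.01196895,
       -0.07114144]), 'effort': array([-6.74175462e-04, -3.91689456e+01,  1.87935734e+01,  4.23194960e+00,
        1.34578737e-02, -7.29114254e-05]), 'tcp_pos': array([ 0.15136157, -0.60585583,  0.2215932 ]), 'ee_rot': array([[-9.70235286e-01, -2.42163592e-01, -5.32476903e-04],
       [-2.42164167e-01,  9.70233541e-01,  1.84171975e-03],
       [ 7.06294798e-05,  1.91584832e-03, -9.99998162e-01]]), 'wrist_force': array([-0.46276871,  0.5788462 ,  0.25685011]), 'moment': array([ 0.03314662, -0.04835941,  0.02610813]), 'gripper_force': 0.0, 'gripper_width': 1.0029085679731797}
```

View pics/scene0.png

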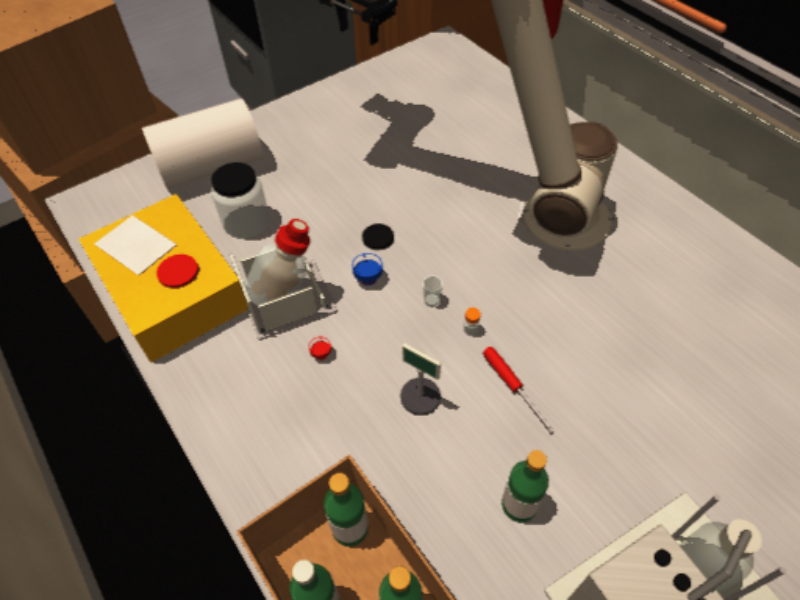

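View pics/top0.png

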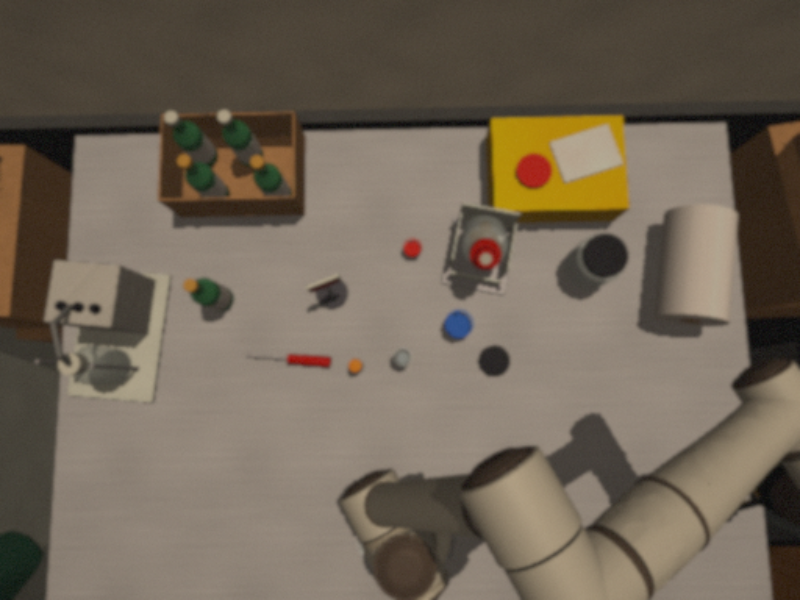

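The scene image (800 px wide) has four lid candidates: the lid with grip on the jar at (293,238), a flat red disc on the yellow box at (178,270), a small red lid at (320,348) and a blue one at (367,268). I choose the one on the jar. The tag is at (420,362) with its green side facing away from the robot. I'll measure both now.

```bash
cat > h.py <<'E'
import numpy as np,cv2
from station import r,cams
def cloud(d,i):
    v,u=np.mgrid[0:384,0:512]; K=i["mtx"]
    P=np.stack([(u-K[0,2])/K[0,0]*d,(v-K[1,2])/K[1,1]*d,d],-1)
    return (P-i["t"])@i["R"]      # R^T(P-t)
def proj(X,i):
    c=np.asarray(X)@i["R"].T+i["t"]; return (c@i["mtx"].T)[...,:2]/c[...,2:]
E
python3 - <<'E'
from h import *
s=np.load('s0.npz')
for n,a,d,(u,v) in(("scene",s['a'],s['da'],(293,238)),("top",s['b'],s['db'],(486,255))):
    i=cams.camera_info(n);X=cloud(d,i)
    h=cv2.cvtColor(a,cv2.COLOR_BGR2HSV);u0,v0=int(u*.64),int(v*.64)
    m=((h[...,0]<8)|(h[...,0]>172))&(h[...,1]>150)&(d>0)
    w=np.zeros_like(m);w[v0-16:v0+16,u0-16:u0+16]=1
    p=X[m&w];print(n,len(p),p.mean(0).round(3),p.min(0).round(3),p.max(0).round(3))
    # top of grip: white spot
    np.save(n+'_lid.npy',p)
    for (u,v) in ({'scene':[(298,226),(300,230),(420,362),(420,397),(408,349),(437,362),(408,362)],'top':[(484,258),(486,246),(324,283),(311,290),(338,276),(327,293)]}[n]):
        print((u,v),X[int(v*.64),int(u*.64)].round(3))
A=s['a'];B=s['b']
cA=cv2.resize(A[130:210,130:230],(600,480),interpolation=2);
cB=cv2.resize(A[210:270,240:300],(480,480),interpolation=2)
cv2.imwrite('pics/crop0.png',cv2.resize(np.hstack([cA,cB]),(800,356)))
E
```

```text
scene 346 [ 0.602 -0.164  0.188] [ 0.492 -0.363 -0.004] [ 0.631 -0.141  0.215]
(298, 226) [ 0.584 -0.172  0.205]
(300, 230) [ 0.584 -0.16   0.202]
(420, 362) [0.555 0.168 0.14 ]
(420, 397) [0.555 0.17  0.013]
(408, 349) [0.56  0.144 0.154]
(437, 362) [0.538 0.193 0.157]
(408, 362) [0.562 0.147 0.119]
top 243 [ 0.595 -0.174  0.19 ] [ 0.565 -0.215  0.117] [ 0.623 -0.145  0.217]
(484, 258) [ 0.58  -0.167  0.206]
(486, 246) [ 0.609 -0.177  0.192]
(324, 283) [0.546 0.162 0.143]
(311, 290) [0.536 0.191 0.13 ]
(338, 276) [0.561 0.131 0.153]
(327, 293) [0.547 0.174 0.013]
```

View pics/crop0.png

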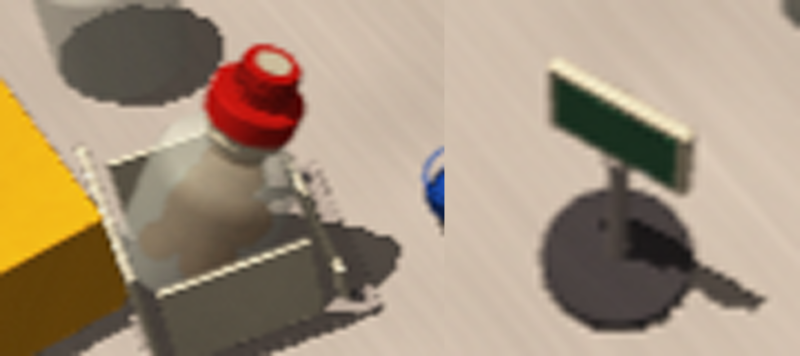

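The crop confirms the choice: the red ribbed-grip lid sits on the slanted jar in its rack. The tag's green face is on the far side from the robot. Next I fit the lid model to the depth points.

```bash
cat >> h.py <<'E'
from scipy.optimize import least_squares
def sdf(p,q):  # q: origin(3), azimuth, tilt ; lid of two stacked cylinders
    z=axis(q[3],q[4]); w=p-q[:3]; h=w@z; rho=np.linalg.norm(w-h[:,None]*z,axis=1)
    def cyl(R,a,b):
        dx=rho-R; dz=np.maximum(a-h,h-b)
        return np.minimum(np.maximum(dx,dz),0)+np.hypot(np.maximum(dx,0),np.maximum(dz,0))
    return np.minimum(cyl(.0325,0,.021),cyl(.020,.015,.047))
def axis(az,t): return np.array([np.sin(t)*np.cos(az),np.sin(t)*np.sin(az),np.cos(t)])
def fit(p,q0):
    f=lambda q:np.r_[sdf(p,q)/.002,(q[4]-.5)/.02]
    s=least_squares(f,q0,loss='soft_l1'); return s.x,np.median(abs(sdf(p,s.x)))
def gather(names,c=np.array([.595,-.17,.19]),store=None):
    out=[]
    for n in names:
        i=cams.camera_info(n); a,d=store[n] if store else cams.capture(n)
        X=cloud(d,i);h=cv2.cvtColor(a,cv2.COLOR_BGR2HSV)
        red=((h[...,0]<8)|(h[...,0]>172))&(h[...,1]>120)
        m=cv2.morphologyEx(red.astype(np.uint8),cv2.MORPH_CLOSE,np.ones((9,9)))>0
        m=cv2.erode(m.astype(np.uint8),np.ones((2,2)))>0
        m&=(d>0)&(np.linalg.norm(X-c,axis=-1)<.055)
        out.append(X[m])
    return out
E
python3 - <<'E'
from h import *
s=np.load('s0.npz');st={'scene':(s['a'],s['da']),'top':(s['b'],s['db'])}
g=gather(['scene','top'],store=st)
for p in g+[np.vstack(g)]:
    q,e=fit(p,[.61,-.175,.165,np.pi,.5]);z=axis(q[3],q[4])
    print(len(p),q.round(4),e,'grip',(q[:3]+.042*z).round(4),'mouth',(q[:3]+.006*z).round(4),z.round(3))
# tile
for n in st:
    i=cams.camera_info(n);X=cloud(st[n][1],i)
    m=(np.linalg.norm(X[...,:2]-[.553,.167],axis=-1)<.05)&(st[n][1]>0)
    p=X[m&(X[...,2]>.11)&(X[...,2]<.17)];c=p[:,:2].mean(0);w,V=np.linalg.eigh(np.cov(p[:,:2].T));
    t=(p[:,:2]-c)@V[:,1];print(n,'tile',len(p),c,V[:,1],t.min(),t.max(),p[:,2].max())
    f=X[m&(X[...,2]>.004)&(X[...,2]<.03)];print('foot',f[:,:2].min(0),f[:,:2].max(0))
    for nm,c0 in dict(shot=(400,360),spare=(494,360),blue=(458,325),pot=(602,257),sred=(412,248)).items():
        if n=='top':print(nm,X[int(c0[1]*.64),int(c0[0]*.64)].round(3))
E
```

```text
351 [ 0.6034 -0.1771  0.1626  2.9295  0.5098] 0.000999043305978338 grip [ 0.5834 -0.1728  0.1993] mouth [ 0.6006 -0.1765  0.1678] [-0.477  0.103  0.873]
279 [ 0.6025 -0.1755  0.1629  2.9339  0.4884] 0.0012299041760618357 grip [ 0.5832 -0.1714  0.2   ] mouth [ 0.5997 -0.1749  0.1682] [-0.459  0.097  0.883]
630 [ 0.6029 -0.1769  0.1629  2.9134  0.4981] 0.0011569421384567524 grip [ 0.5833 -0.1724  0.1998] mouth [ 0.6001 -0.1763  0.1681] [-0.465  0.108  0.878]
scene tile 289 [0.55226332 0.16827802] [-0.36722941  0.9301304 ] -0.03933408141570703 0.035407297693189385 0.16105879702888556
foot [0.51124961 0.12066247] [0.60005291 0.21100764]
top tile 122 [0.54721062 0.16456212] [-0.36092125  0.9325963 ] -0.03639715313717364 0.03677435510900496 0.16166803265910756
foot [0.50747606 0.12016425] [0.59732895 0.20883767]
shot [0.388 0.005 0.008]
spare [ 0.384 -0.209  0.017]
blue [ 0.463 -0.128  0.03 ]
pot [ 0.593 -0.429  0.138]
sred [ 0.65  -0.025  0.018]
```

```bash
cat >> h.py <<'E'
from scipy.spatial.transform import Rotation as Ro
def frame(zt,yaz):  # tool z, wanted azimuth (deg) of tool y
    y=np.array([np.cos(np.radians(yaz)),np.sin(np.radians(yaz)),0]); y[2]=-(y@zt)/zt[2] if abs(zt[2])>.1 else 0
    y-=zt*(y@zt); y/=np.linalg.norm(y); return np.c_[np.cross(y,zt),y,zt]
def plan(p,R):
    s=r.sense(); d=(np.asarray(p)-s['tcp_pos'])/.03; w=Ro.from_matrix(R@s['ee_rot'].T).as_rotvec()/.15
    n=int(np.ceil(max(abs(d).max(),abs(w).max(),np.linalg.norm(w),np.linalg.norm(d)/1.6)))
    print('t',s['time_s'],'tot',d.round(2),w.round(2),'n',n,'row',(d/n).round(3),(w/n).round(3))
G=np.array([.5833,-.1724,.1998]);AX=np.array([-.465,.108,.878]);AX/=np.linalg.norm(AX)
E
python3 - <<'E'
from h import *
R=frame(-AX,149); T=G-.019*AX; print(T,T+.09*AX)
plan(T+.09*AX,R)
E
```

```text
[ 0.59214043 -0.17445326  0.18310776] [ 0.55026473 -0.16472729  0.26217628]
t 0.1 tot [13.3  14.7   1.35] [-2.05 -2.75  5.36] n 15 row [0.886 0.98  0.09 ] [-0.136 -0.183  0.357]
```

Call:
{"method": "play_rows", "body": {"commands": "0.886 0.98 0.09 -0.136 -0.183 0.357;0.886 0.98 0.09 -0.136 -0.183 0.357;0.886 0.98 0.09 -0.136 -0.183 0.357;0.886 0.98 0.09 -0.136 -0.183 0.357;0.886 0.98 0.09 -0.136 -0.183 0.357;0.886 0.98 0.09 -0.136 -0.183 0.357;0.886 0.98 0.09 -0.136 -0.183 0.357;0.886 0.98 0.09 -0.136 -0.183 0.357;0.886 0.98 0.09 -0.136 -0.183 0.357;0.886 0.98 0.09 -0.136 -0.183 0.357;0.886 0.98 0.09 -0.136 -0.183 0.357;0.886 0.98 0.09 -0.136 -0.183 0.357;0.886 0.98 0.09 -0.136 -0.183 0.357;0.886 0.98 0.09 -0.136 -0.183 0.357;0.886 0.98 0.09 -0.136 -0.183 0.357;0 0 0 0 0 0;0 0 0 0 0 0;0 0 0 0 0 0", "grip": 80}}

```text
time_s: 1.9
tcp_pos: [0.5496, -0.1657, 0.2628]
ee_rot: [[-0.453, -0.761, 0.465], [-0.882, 0.458, -0.109], [-0.131, -0.46, -0.878]]
wrist_force: [-0.3, -0.3, 0.4]
gripper_width: 0.917
gripper_force: 0.0
```

```bash
python3 - <<'E'
from h import *
R=frame(-AX,149)
plan(G+.071*AX,R);s=r.sense();print(s['joints'].round(1),s['wrist_force'],s['moment'])
i=cams.camera_info('wrist');a,d=cams.capture('wrist')
X=cloud(d,i);g=gather(['wrist'],c=G-.02*AX,store={'wrist':(a,d)})[0]
q,e=fit(g,[.603,-.177,.163,2.91,.5]);z=axis(q[3],q[4]);print(len(g),q.round(4),e,'grip',(q[:3]+.042*z).round(4),z.round(3))
cv2.imwrite('pics/w1.png',a)
E
```

```text
t 1.9 tot [ 0.02  0.03 -0.02] [0.   0.   0.01] n 1 row [ 0.022  0.034 -0.019] [0.    0.001 0.009]
[  3.1   2.2 -30.6  15.2 -30.5 -43.4] [-0.34055181 -0.29113894  0.37807007] [ 0.21613111  1.09173158 -0.04827511]
3456 [ 0.6018 -0.1765  0.1613  2.9325  0.5   ] 0.000438902328747914 grip [ 0.5821 -0.1723  0.1982] [-0.469  0.1    0.878]
```

View pics/w1.png

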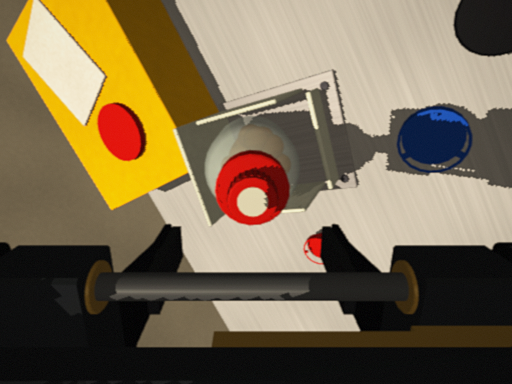

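The wrist view shows the lid with its white spot at (252,190), between the open fingers, and the fit agrees to about 1.5 mm. Descend and grip.

Call:
{"method": "play_rows", "body": {"commands": "0.275 -0.057 -0.533 0 0 0;0.275 -0.057 -0.533 0 0 0;0.275 -0.057 -0.533 0 0 0;0.275 -0.057 -0.533 0 0 0;0.275 -0.057 -0.533 0 0 0;0 0 0 0 0 0;0 0 0 0 0 0"}}

```text
time_s: 2.65
tcp_pos: [0.591, -0.1748, 0.1831]
ee_rot: [[-0.453, -0.76, 0.465], [-0.882, 0.459, -0.109], [-0.13, -0.46, -0.878]]
wrist_force: [0.2, 0.2, 0.3]
gripper_width: 0.918
gripper_force: 0.0
```

Call:
{"method": "play_rows", "body": {"commands": "0 0 0 0 0 0;0 0 0 0 0 0;0 0 0 0 0 0;0 0 0 0 0 0;0 0 0 0 0 0;0 0 0 0 0 0;0 0 0 0 0 0;0 0 0 0 0 0", "grip": 30}}

```text
time_s: 3.45
tcp_pos: [0.5914, -0.1738, 0.1832]
ee_rot: [[-0.451, -0.761, 0.466], [-0.883, 0.457, -0.108], [-0.131, -0.46, -0.878]]
wrist_force: [-1.5, 1.1, 2.0]
gripper_width: 0.454
gripper_force: 30.0
```

Call:
{"method": "play_rows", "body": {"commands": "0 0 0 -0.204 0.045 0.383;0 0 0 -0.204 0.045 0.383;0 0 0 -0.204 0.045 0.383;0 0 0 -0.204 0.045 0.383;0.016 -0.0035 -0.029 0 0 0;0.016 -0.0035 -0.029 0 0 0;0 0 0 0 0 0"}}

```text
time_s: 4.15
tcp_pos: [0.5915, -0.1742, 0.183]
ee_rot: [[-0.24, -0.851, 0.468], [-0.971, 0.214, -0.11], [-0.007, -0.48, -0.877]]
wrist_force: [-11.6, 5.5, 13.0]
gripper_width: 0.452
gripper_force: 30.0
```

```bash
cat >> h.py <<'E'
AX=np.array([-.467,.104,.878]);AX/=np.linalg.norm(AX)
def st():
    s=r.sense();f=s['wrist_force'];print(s['time_s'],'axial h mm',((s['tcp_pos']-[.5914,-.1738,.1832])@AX*1e3).round(2),'pos',s['tcp_pos'].round(4),'Fax',round(f@AX,1),'F',f.round(1),'Max',round(s['moment']@AX,2),'ang',np.degrees(Ro.from_matrix(s['ee_rot']@np.array([[-0.451,-0.761,0.466],[-0.883,0.457,-0.108],[-0.131,-0.46,-0.878]]).T).as_rotvec()@AX).round(1),'j',s['joints'].round(0),s['gripper_width'].round(3))
E
python3 -c "from h import *;st()"
```

```text
Traceback (most recent call last):
  File "h.py", line 42, in st
    s=r.sense();f=s['wrist_force'];print(s['time_s'],'axial h mm',((s['tcp_pos']-[.5914,-.1738,.1832])@AX*1e3).round(2),'pos',s['tcp_pos'].round(4),'Fax',round(f@AX,1),'F',f.round(1),'Max',round(s['moment']@AX,2),'ang',np.degrees(Ro.from_matrix(s['ee_rot']@np.array([[-0.451,-0.761,0.466],[-0.883,0.457,-0.108],[-0.131,-0.46,-0.878]]).T).as_rotvec()@AX).round(1),'j',s['joints'].round(0),s['gripper_width'].round(3))
                                                                                                                                                                                                                                                                                                                                                                                                    ^^^^^^^^^^^^^^^^^^^^^^^^
AttributeError: 'float' object has no attribute 'round'
```

Call:
{"method": "play_rows", "body": {"commands": "0 0 0 -0.145 0.032 0.272;0 0 0 -0.145 0.032 0.272;0 0 0 -0.145 0.032 0.272;0 0 0 0 0 0"}}

```text
time_s: 4.55
tcp_pos: [0.5924, -0.1744, 0.1835]
ee_rot: [[-0.12, -0.874, 0.47], [-0.991, 0.077, -0.11], [0.06, -0.479, -0.876]]
wrist_force: [-8.9, 2.3, 10.7]
gripper_width: 0.452
gripper_force: 30.0
```

```bash
sed -i "s/s\['gripper_width'\].round(3)/round(s['gripper_width'],3)/" h.py; python3 -c "from h import *;st()"
```

```text
4.55 axial h mm -0.25 pos [ 0.5924 -0.1744  0.1835] Fax 13.8 F [-8.9  2.3 10.7] Max -0.06 ang 22.9 j [  1.  11. -35.  24. -16. -28.] 0.452
```

Call:
{"method": "play_rows", "body": {"commands": "-0.031 0.007 0.058 0 0 0;0 0 0 0 0 0"}}

```text
time_s: 4.75
tcp_pos: [0.5913, -0.1739, 0.1831]
ee_rot: [[-0.12, -0.876, 0.468], [-0.991, 0.077, -0.109], [0.059, -0.477, -0.877]]
wrist_force: [-3.1, 0.2, 3.8]
gripper_width: 0.449
gripper_force: 30.0
```

Call:
{"method": "play_rows", "body": {"commands": "0 0 0 0 0 0;0 0 0 0 0 0;0 0 0 0 0 0;0 0 0 0.381 -0.085 -0.716;0 0 0 0.381 -0.085 -0.716;0 0 0 0.381 -0.085 -0.716;0 0 0 0.381 -0.085 -0.716;0 0 0 0.381 -0.085 -0.716;0 0 0 0.381 -0.085 -0.716;0 0 0 0.381 -0.085 -0.716;0 0 0 0.381 -0.085 -0.716;0 0 0 0.381 -0.085 -0.716;0 0 0 0 0 0;0 0 0 0 0 0", "grip": 55}}

```text
time_s: 6.15
tcp_pos: [0.5915, -0.1739, 0.1829]
ee_rot: [[-0.836, -0.294, 0.464], [-0.383, 0.918, -0.107], [-0.394, -0.267, -0.879]]
wrist_force: [0.4, 0.4, -0.2]
gripper_width: 0.636
gripper_force: 0.0
```

```bash
python3 -c "
from h import *;st()
s=r.sense();print(s['ee_rot'].round(3).tolist())"
```

```text
6.15 axial h mm -0.32 pos [ 0.5915 -0.1739  0.1829] Fax -0.3 F [ 0.4  0.4 -0.2] Max 0.05 ang -40.0 j [  1.  11. -35.  23. -17. -90.] 0.636
[[-0.836, -0.294, 0.464], [-0.383, 0.918, -0.107], [-0.394, -0.267, -0.879]]
```

Call:
{"method": "play_rows", "body": {"commands": "0 0 0 0 0 0;0 0 0 0 0 0;0 0 0 0 0 0;0 0 0 0 0 0;0.031 -0.007 -0.058 0 0 0;0 0 0 -0.145 0.032 0.272;0 0 0 -0.145 0.032 0.272;0 0 0 -0.145 0.032 0.272;0 0 0 0 0 0", "grip": 30}}

```text
time_s: 7.05
tcp_pos: [0.5927, -0.1743, 0.1834]
ee_rot: [[-0.786, -0.405, 0.467], [-0.506, 0.856, -0.108], [-0.356, -0.321, -0.878]]
wrist_force: [-6.3, 2.5, 9.3]
gripper_width: 0.45
gripper_force: 30.0
```

```bash
python3 -c "from h import *;st()"
```

```text
7.05 axial h mm -0.49 pos [ 0.5927 -0.1743  0.1834] Fax 11.4 F [-6.3  2.5  9.3] Max 0.04 ang -32.1 j [  1.  11. -35.  23. -17. -82.] 0.45
```

Call:
{"method": "play_rows", "body": {"commands": "0 0 0 -0.145 0.032 0.272;0 0 0 -0.145 0.032 0.272;0 0 0 -0.145 0.032 0.272;0 0 0 0 0 0"}}

```text
time_s: 7.45
tcp_pos: [0.5921, -0.1742, 0.1812]
ee_rot: [[-0.724, -0.51, 0.465], [-0.618, 0.778, -0.108], [-0.306, -0.366, -0.879]]
wrist_force: [-0.4, 0.1, -1.4]
gripper_width: 0.449
gripper_force: 30.0
```

Call:
{"method": "play_rows", "body": {"commands": "0 0 0 -0.145 0.032 0.272;0 0 0 -0.145 0.032 0.272;0 0 0 -0.145 0.032 0.272;0 0 0 0 0 0"}}

```text
time_s: 7.85
tcp_pos: [0.592, -0.1741, 0.1807]
ee_rot: [[-0.646, -0.605, 0.464], [-0.72, 0.685, -0.109], [-0.252, -0.405, -0.879]]
wrist_force: [0.7, 0.4, -1.0]
gripper_width: 0.453
gripper_force: 30.0
```

```bash
python3 -c "from h import *;st()"
```

```text
7.85 axial h mm -2.52 pos [ 0.592  -0.1741  0.1807] Fax -1.2 F [ 0.7  0.4 -1. ] Max -0.04 ang -16.2 j [  1.  12. -35.  24. -17. -67.] 0.453
```

The force has gone to zero, so the lugs are over the gap. Lowering.

Call:
{"method": "play_rows", "body": {"commands": "0.023 -0.005 -0.044 0 0 0;0.023 -0.005 -0.044 0 0 0;0.023 -0.005 -0.044 0 0 0;0.023 -0.005 -0.044 0 0 0;0 0 0 0 0 0"}}

```text
time_s: 8.35
tcp_pos: [0.5951, -0.1748, 0.176]
ee_rot: [[-0.646, -0.605, 0.465], [-0.721, 0.685, -0.109], [-0.253, -0.406, -0.878]]
wrist_force: [0.3, 0.4, -1.1]
gripper_width: 0.453
gripper_force: 30.0
```

Call:
{"method": "play_rows", "body": {"commands": "0.016 -0.0035 -0.029 0 0 0;0.016 -0.0035 -0.029 0 0 0;0 0 0 0 0 0"}}

```text
time_s: 8.65
tcp_pos: [0.5953, -0.1749, 0.1758]
ee_rot: [[-0.645, -0.605, 0.466], [-0.721, 0.685, -0.109], [-0.253, -0.407, -0.878]]
wrist_force: [-10.6, 5.4, 10.1]
gripper_width: 0.447
gripper_force: 30.0
```

```bash
python3 -c "from h import *;st()"
```

```text
8.65 axial h mm -8.42 pos [ 0.5953 -0.1749  0.1758] Fax 14.4 F [-10.6   5.4  10.1] Max -0.04 ang -16.2 j [  0.  12. -36.  25. -15. -68.] 0.447
```

Call:
{"method": "play_rows", "body": {"commands": "-0.016 0.0035 0.029 0 0 0;0 0 0 0.217 -0.048 -0.408;0 0 0 0.217 -0.048 -0.408;0 0 0 0.217 -0.048 -0.408;0 0 0 0.217 -0.048 -0.408;0 0 0 0.217 -0.048 -0.408;0 0 0 0 0 0"}}

```text
time_s: 9.35
tcp_pos: [0.5958, -0.175, 0.1761]
ee_rot: [[-0.814, -0.349, 0.465], [-0.443, 0.89, -0.108], [-0.376, -0.294, -0.879]]
wrist_force: [-3.7, 1.0, 4.4]
gripper_width: 0.453
gripper_force: 30.0
```

```bash
python3 -c "from h import *;st()"
```

```text
9.35 axial h mm -8.44 pos [ 0.5958 -0.175   0.1761] Fax 5.7 F [-3.7  1.   4.4] Max -0.11 ang -36.1 j [  0.  12. -35.  24. -16. -87.] 0.453
```

Call:
{"method": "play_rows", "body": {"commands": "0.004 -0.001 -0.0076 0.217 -0.048 -0.408;0.004 -0.001 -0.0076 0.217 -0.048 -0.408;0.004 -0.001 -0.0076 0.217 -0.048 -0.408;0.004 -0.001 -0.0076 0.217 -0.048 -0.408;0.004 -0.001 -0.0076 0.217 -0.048 -0.408;0 0 0 0 0 0"}}

```text
time_s: 9.95
tcp_pos: [0.5961, -0.175, 0.1744]
ee_rot: [[-0.885, -0.052, 0.463], [-0.114, 0.988, -0.107], [-0.452, -0.147, -0.88]]
wrist_force: [-4.2, 1.3, 3.7]
gripper_width: 0.453
gripper_force: 30.0
```

```bash
python3 -c "from h import *;st()"
```

```text
9.95 axial h mm -10.02 pos [ 0.5961 -0.175   0.1744] Fax 5.4 F [-4.2  1.3  3.7] Max -0.04 ang -56.0 j [   0.   12.  -35.   24.  -16. -107.] 0.453
```

Call:
{"method": "play_rows", "body": {"commands": "0.004 -0.001 -0.0076 0.217 -0.048 -0.408;0.004 -0.001 -0.0076 0.217 -0.048 -0.408;0.004 -0.001 -0.0076 0.217 -0.048 -0.408;0.004 -0.001 -0.0076 0.217 -0.048 -0.408;0.004 -0.001 -0.0076 0.217 -0.048 -0.408;0 0 0 0 0 0"}}

```text
time_s: 10.55
tcp_pos: [0.5969, -0.1749, 0.1733]
ee_rot: [[-0.85, 0.252, 0.463], [0.23, 0.968, -0.105], [-0.474, 0.017, -0.88]]
wrist_force: [-4.8, 0.3, 3.6]
gripper_width: 0.455
gripper_force: 30.0
```

```bash
python3 -c "from h import *;st()"
```

```text
10.55 axial h mm -11.34 pos [ 0.5969 -0.1749  0.1733] Fax 5.4 F [-4.8  0.3  3.6] Max -0.04 ang -76.0 j [   0.   13.  -35.   23.  -16. -126.] 0.455
```

Call:
{"method": "play_rows", "body": {"commands": "0.004 -0.001 -0.0076 0.217 -0.048 -0.408;0.004 -0.001 -0.0076 0.217 -0.048 -0.408;0.004 -0.001 -0.0076 0.217 -0.048 -0.408;0 0 0 0 0 0"}}

```text
time_s: 10.95
tcp_pos: [0.5975, -0.175, 0.1729]
ee_rot: [[-0.779, 0.422, 0.463], [0.426, 0.899, -0.104], [-0.46, 0.117, -0.88]]
wrist_force: [-3.9, 1.8, 3.9]
gripper_width: 0.447
gripper_force: 30.0
```

```bash
python3 -c "from h import *;st()"
```

```text
10.95 axial h mm -12.04 pos [ 0.5975 -0.175   0.1729] Fax 5.4 F [-3.9  1.8  3.9] Max -0.08 ang -87.9 j [   0.   13.  -35.   23.  -16. -138.] 0.447
```

Call:
{"method": "play_rows", "body": {"commands": "0.004 -0.001 -0.0076 0.217 -0.048 -0.408;0.004 -0.001 -0.0076 0.217 -0.048 -0.408;0 0 0 0 0 0"}}

```text
time_s: 11.25
tcp_pos: [0.5985, -0.176, 0.1735]
ee_rot: [[-0.714, 0.524, 0.464], [0.543, 0.833, -0.104], [-0.442, 0.178, -0.879]]
wrist_force: [-2.6, -4.1, 6.5]
gripper_width: 0.453
gripper_force: 30.0
```

```bash
python3 -c "from h import *;st()"
```

```text
11.25 axial h mm -12.07 pos [ 0.5985 -0.176   0.1735] Fax 6.5 F [-2.6 -4.1  6.5] Max 0.75 ang -95.7 j [   0.   13.  -35.   23.  -16. -146.] 0.453
```

The moment rose to 0.75 N·m and the descent stopped at 12 mm, so the lid is on its end stop. One more nudge, then release and retreat along the axis.

Call:
{"method": "play_rows", "body": {"commands": "0 0 0 0.217 -0.048 -0.408;0 0 0 0 0 0;0 0 0 -0.163 0.036 0.306;-0.016 0.0035 0.029 0 0 0;0 0 0 0 0 0"}}

```text
time_s: 11.75
tcp_pos: [0.5983, -0.1754, 0.1737]
ee_rot: [[-0.703, 0.538, 0.465], [0.561, 0.821, -0.103], [-0.437, 0.188, -0.879]]
wrist_force: [2.2, -4.5, 3.0]
gripper_width: 0.453
gripper_force: 30.0
```

```bash
python3 -c "from h import *;st()"
```

```text
11.75 axial h mm -11.71 pos [ 0.5983 -0.1754  0.1737] Fax 1.1 F [ 2.2 -4.5  3. ] Max 0.19 ang -96.9 j [   0.   13.  -35.   23.  -16. -147.] 0.453
```

Call:
{"method": "play_rows", "body": {"commands": "0 0 0 0 0 0;0 0 0 0 0 0;0 0 0 0 0 0;0 0 0 0 0 0;-0.233 0.052 0.439 0 0 0;-0.467 0.104 0.878 0 0 0;-0.467 0.104 0.878 0 0 0;-0.467 0.104 0.878 0 0 0;0 0 0 0 0 0;0 0 0 0 0 0", "grip": 70}}

```text
time_s: 12.75
tcp_pos: [0.5478, -0.164, 0.2653]
ee_rot: [[-0.703, 0.539, 0.463], [0.562, 0.821, -0.102], [-0.436, 0.188, -0.88]]
wrist_force: [0.8, -0.6, -0.8]
gripper_width: 0.804
gripper_force: 0.0
```

```bash
python3 - <<'E'
from h import *
st();i=cams.camera_info('wrist');a,d=cams.capture('wrist')
H=G-.012*AX
out={}
for n in('wrist','scene','top'):
    g=gather([n],c=H-.02*AX,store={'wrist':(a,d)} if n=='wrist' else None)[0]
    if len(g)<50: print(n,len(g));continue
    q,e=fit(g,[.608,-.177,.153,2.91,.5]);z=axis(q[3],q[4]);print(n,len(g),q.round(4),e,'grip',(q[:3]+.042*z).round(4),'drop',((np.array([.6029,-.1769,.1629])-q[:3])@AX*1e3).round(1))
cv2.imwrite('pics/w2.png',a)
E
```

```text
12.75 axial h mm 93.5 pos [ 0.5478 -0.164   0.2653] Fax -1.1 F [ 0.8 -0.6 -0.8] Max 0.05 ang -97.0 j [   3.    2.  -30.   14.  -31. -139.] 0.804
wrist 3128 [ 0.6073 -0.1764  0.1497  2.9304  0.5056] 0.0004446779302740584 grip [ 0.5874 -0.1721  0.1864] drop 13.6
scene 342 [ 0.6091 -0.1773  0.1522  2.916   0.4992] 0.0009178362286685806 grip [ 0.5895 -0.1728  0.1891] drop 12.3
top 183 [ 0.6076 -0.1746  0.152   2.9455  0.4916] 0.001214825938643728 grip [ 0.5881 -0.1708  0.189 ] drop 11.6
```

View pics/w2.png

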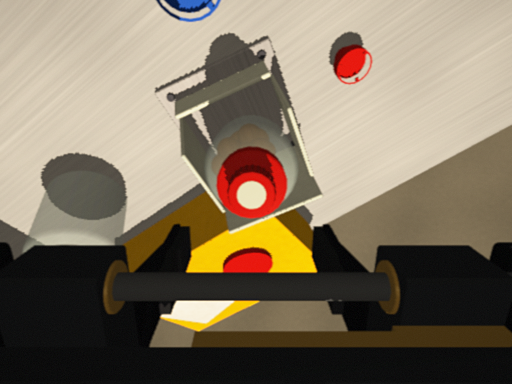

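The wrist view shows the lid seated squarely, with its white spot at (251,193), and the fitted drop is about 12 mm, so it is fully home. Next, the tag.

```bash
python3 - <<'E'
from h import *
plan([.553,.166,.28],frame(np.array([0,0,-1.]),29))
E
```

```text
t 12.9 tot [ 0.18 11.01  0.56] [ 1.4   2.98 -2.87] n 12 row [0.015 0.917 0.047] [ 0.117  0.249 -0.239]
```

Call:
{"method": "play_rows", "body": {"commands": "0.015 0.917 0.047 0.117 0.249 -0.239;0.015 0.917 0.047 0.117 0.249 -0.239;0.015 0.917 0.047 0.117 0.249 -0.239;0.015 0.917 0.047 0.117 0.249 -0.239;0.015 0.917 0.047 0.117 0.249 -0.239;0.015 0.917 0.047 0.117 0.249 -0.239;0.015 0.917 0.047 0.117 0.249 -0.239;0.015 0.917 0.047 0.117 0.249 -0.239;0.015 0.917 0.047 0.117 0.249 -0.239;0.015 0.917 0.047 0.117 0.249 -0.239;0.015 0.917 0.047 0.117 0.249 -0.239;0.015 0.917 0.047 0.117 0.249 -0.239;0 0 0 0 0 0;0 0 0 0 0 0;0 0 0 0 0 0", "grip": 50}}

```text
time_s: 14.4
tcp_pos: [0.5652, 0.1429, 0.2809]
ee_rot: [[-0.518, 0.855, -0.015], [0.855, 0.518, 0.027], [0.031, 0.001, -1.0]]
wrist_force: [0.3, -0.0, 0.4]
gripper_width: 0.576
gripper_force: 0.0
```

```bash
python3 - <<'E'
from h import *
s=r.sense();print(s['tcp_pos'].round(4),s['joints'].round(1),s['ee_rot'].round(3).tolist())
i=cams.camera_info('wrist');a,d=cams.capture('wrist');X=cloud(d,i)
m=(np.linalg.norm(X[...,:2]-[.553,.167],axis=-1)<.05)&(d>0)
p=X[m&(X[...,2]>.148)&(X[...,2]<.165)][:,:2];print(len(p))
(c,wh,ang)=cv2.minAreaRect(p.astype(np.float32)*1000);print('top edge rect',c,wh,ang)
f=X[m&(X[...,2]>.006)&(X[...,2]<.03)][:,:2]
if len(f)>20:print('foot',len(f),cv2.minEnclosingCircle(f.astype(np.float32)*1000))
cv2.imwrite('pics/w3.png',a)
E
```

```text
[0.5652 0.1429 0.2809] [  29.1   16.2    1.    -1.8  -74.8 -177.4] [[-0.518, 0.855, -0.015], [0.855, 0.518, 0.027], [0.031, 0.001, -1.0]]
745
top edge rect (549.2254028320312, 165.62779235839844) (9.227703094482422, 74.08341979980469) 21.086917877197266
foot 1803 ((549.3381958007812, 165.783447265625), 37.87980270385742)
```

View pics/w3.png

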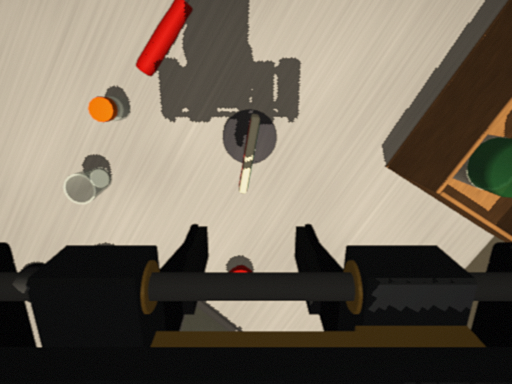

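The view shows the tag's tile edge-on at (250,150) over its round foot. The pivot measures (0.5493, 0.1657) and the tile's azimuth is 21°. J6 is at its limit, so I use the opposite half-turn of the grasp.

Call:
{"method": "play_rows", "body": {"commands": "-0.026 0.038 0 0 0 0.97;-0.026 0.038 0 0 0 0.97;-0.026 0.038 0 0 0 0.97;-0.026 0.038 0 0 0 0.97;-0.026 0.038 0 0 0 0.97;-0.026 0.038 0 0 0 0.97;-0.026 0.038 0 0 0 0.97;-0.026 0.038 0 0 0 0.97;-0.026 0.038 0 0 0 0.97;-0.026 0.038 0 0 0 0.97;-0.026 0.038 0 0 0 0.97;-0.026 0.038 0 0 0 0.97;-0.026 0.038 0 0 0 0.97;-0.026 0.038 0 0 0 0.97;-0.026 0.038 0 0 0 0.97;-0.026 0.038 0 0 0 0.97;-0.026 0.038 0 0 0 0.97;-0.026 0.038 0 0 0 0.97;-0.026 0.038 0 0 0 0.97;0 0 0 0 0 0.97"}}

```text
time_s: 16.45
tcp_pos: [0.5503, 0.1648, 0.2821]
ee_rot: [[0.314, -0.949, 0.007], [-0.949, -0.314, -0.031], [0.032, 0.003, -0.999]]
wrist_force: [0.7, 0.2, -0.7]
gripper_width: 0.574
gripper_force: 0.0
```

```bash
python3 - <<'E'
from h import *
s=r.sense();print(s['tcp_pos'].round(4),s['joints'].round(1))
plan([.5493,.1657,.20],frame(np.array([0,0,-1.]),201.1))
E
```

```text
[0.5503 0.1648 0.2821] [ 33.8  15.1  -1.7   1.8 -73.8 -15.9]
t 16.45 tot [-0.03  0.03 -2.74] [0.21 0.05 0.32] n 3 row [-0.011  0.01  -0.912] [0.069 0.018 0.107]
```

Call:
{"method": "play_rows", "body": {"commands": "-0.01 0.01 -0.7 0.05 0.013 0.06;-0.01 0.01 -0.7 0.05 0.013 0.06;-0.01 0.01 -0.7 0.05 0.013 0.06;-0.01 0.01 -0.65 0.05 0.013 0.06;0 0 0 0 0 0;0 0 0 0 0 0"}}

```text
time_s: 17.05
tcp_pos: [0.5498, 0.1661, 0.2]
ee_rot: [[0.343, -0.939, 0.0], [-0.939, -0.343, -0.001], [0.001, 0.0, -1.0]]
wrist_force: [0.4, -0.0, -0.1]
gripper_width: 0.572
gripper_force: 0.0
```

```bash
python3 - <<'E'
from h import *
s=r.sense();print(s['tcp_pos'].round(4),s['joints'].round(1))
plan([.5493,.1657,.126],frame(np.array([0,0,-1.]),201.1))
E
```

```text
[0.5498 0.1661 0.2   ] [ 33.   18.1  -8.8   0.1 -63.1 -13. ]
t 17.05 tot [-0.02 -0.01 -2.47] [0.01 0.   0.12] n 3 row [-0.006 -0.004 -0.822] [0.003 0.001 0.041]
```

Call:
{"method": "play_rows", "body": {"commands": "-0.005 -0.003 -0.5 0 0 0.025;-0.005 -0.003 -0.5 0 0 0.025;-0.005 -0.003 -0.5 0 0 0.025;-0.005 -0.003 -0.5 0 0 0.025;-0.005 -0.003 -0.46 0 0 0.025;0 0 0 0 0 0"}}

```text
time_s: 17.65
tcp_pos: [0.5486, 0.1658, 0.1252]
ee_rot: [[0.36, -0.933, -0.002], [-0.933, -0.36, -0.002], [0.001, 0.002, -1.0]]
wrist_force: [-0.3, -0.2, 0.6]
gripper_width: 0.569
gripper_force: 0.0
```

Call:
{"method": "play_rows", "body": {"commands": "0 0 0 0 0 0;0 0 0 0 0 0;0 0 0 0 0 0;0 0 0 0 0 0;0 0 0 0 0 0;0 0 0 0 0 0;0 0 0 0 0 0;0 0 0 0 0 0", "grip": 4}}

```text
time_s: 18.45
tcp_pos: [0.5488, 0.166, 0.1256]
ee_rot: [[0.36, -0.933, -0.001], [-0.933, -0.36, -0.001], [0.001, 0.001, -1.0]]
wrist_force: [-0.5, -0.5, 0.7]
gripper_width: 0.087
gripper_force: 30.0
```

Call:
{"method": "play_rows", "body": {"commands": "0 0 0 0 0 0.7;0 0 0 0 0 0.7;0 0 0 0 0 0.7;0 0 0 0 0 0.7;0 0 0 0 0 0.7;0 0 0 0 0 0.7;0 0 0 0 0 0.7;0 0 0 0 0 0.7;0 0 0 0 0 0.7;0 0 0 0 0 0.7;0 0 0 0 0 0.7;0 0 0 0 0 0.7;0 0 0 0 0 0.7;0 0 0 0 0 0.7;0 0 0 0 0 0.7;0 0 0 0 0 0.7;0 0 0 0 0 0.7;0 0 0 0 0 0.7"}}

```text
time_s: 20.25
tcp_pos: [0.5483, 0.1641, 0.1256]
ee_rot: [[0.77, 0.638, -0.001], [0.638, -0.77, -0.004], [-0.003, 0.002, -1.0]]
wrist_force: [-0.4, -5.3, 1.9]
gripper_width: 0.09
gripper_force: 30.0
```

Call:
{"method": "play_rows", "body": {"commands": "0 0 0 0 0 0.7;0 0 0 0 0 0.7;0 0 0 0 0 0.7;0 0 0 0 0 0.7;0 0 0 0 0 0.7;0 0 0 0 0 0.7;0 0 0 0 0 0.7;0 0 0 0 0 0.7;0 0 0 0 0 0.7;0 0 0 0 0 0.7;0 0 0 0 0 0.6;0 0 0 0 0 0.5;0 0 0 0 0 0"}}

```text
time_s: 21.55
tcp_pos: [0.5495, 0.1639, 0.1256]
ee_rot: [[-0.324, 0.946, 0.0], [0.946, 0.324, -0.002], [-0.002, -0.0, -1.0]]
wrist_force: [2.2, -6.7, 0.1]
gripper_width: 0.109
gripper_force: 32.8
```

```bash
python3 - <<'E'
from h import *
s=r.sense();y=s['ee_rot'][:,1];print(s['tcp_pos'].round(4),s['joints'].round(1),s['moment'].round(2),np.degrees(np.arctan2(y[1],y[0])))
E
```

```text
[0.5495 0.1639 0.1256] [ 3.28e+01  2.21e+01 -1.46e+01  1.00e-01 -5.33e+01  1.66e+02] [-2.13 -0.9  -0.72] 18.898344791745334
```

Call:
{"method": "play_rows", "body": {"commands": "0 0 0 0 0 -0.12;0 0 0 0 0 0;0 0 0 0 0 0"}}

```text
time_s: 21.85
tcp_pos: [0.5495, 0.1639, 0.1256]
ee_rot: [[-0.306, 0.952, 0.0], [0.952, 0.306, -0.002], [-0.002, -0.0, -1.0]]
wrist_force: [2.5, -6.7, 1.2]
gripper_width: 0.103
gripper_force: 31.8
```

Call:
{"method": "play_rows", "body": {"commands": "0 0 0 0 0 0;0 0 0 0 0 0;0 0 0 0 0 0;0 0 0 0 0 0;0 0 0.5 0 0 0;0 0 0.9 0 0 0;0 0 0.9 0 0 0;0 0 0.9 0 0 0;0 0 0.9 0 0 0;0 0 0.5 0 0 0;0 0 0 0 0 0;0 0 0 0 0 0", "grip": 50}}

```text
time_s: 23.05
tcp_pos: [0.5485, 0.1662, 0.2629]
ee_rot: [[-0.309, 0.951, -0.0], [0.951, 0.309, 0.001], [0.001, 0.0, -1.0]]
wrist_force: [-0.9, 0.4, -0.9]
gripper_width: 0.577
gripper_force: 0.0
```

```bash
python3 - <<'E'
from h import *
i=cams.camera_info('wrist');a,d=cams.capture('wrist');X=cloud(d,i)
m=(np.linalg.norm(X[...,:2]-[.5493,.1657],axis=-1)<.05)&(d>0)
p=X[m&(X[...,2]>.148)&(X[...,2]<.165)][:,:2];print(len(p),cv2.minAreaRect(p.astype(np.float32)*1000))
f=X[m&(X[...,2]>.006)&(X[...,2]<.03)][:,:2];print(cv2.minEnclosingCircle(f.astype(np.float32)*1000))
s,_=cams.capture('scene');cv2.imwrite('pics/s4.png',cv2.resize(s[100:300,100:400],(750,500),interpolation=2))
st()
E
```

```text
786 ((549.1837768554688, 165.95401000976562), (9.255071640014648, 73.497314453125), 10.810295104980469)
((549.5861206054688, 165.641357421875), 37.94443130493164)
23.15 axial h mm 124.58 pos [0.5483 0.1659 0.2619] Fax -0.7 F [-0.7  0.7 -1.3] Max 0.08 ang -129.7 j [ 33.  16.  -3.  -0. -71. 165.] 0.573
```

View pics/s4.png

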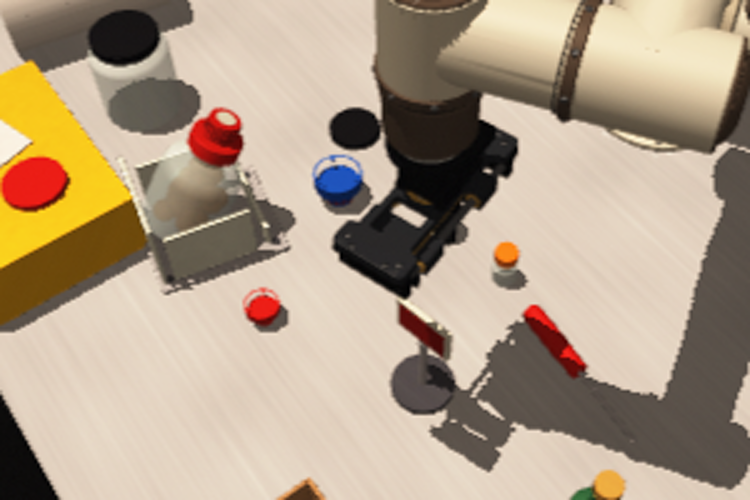

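The scene crop shows green facing the robot and red away, with the other things unmoved. The tile has only turned 170° (azimuth 10.8°, started at 21.1°), although I felt a stop-like moment. I'll regrip it squarely and press on to find out which.

Call:
{"method": "play_rows", "body": {"commands": "0.01 0 -0.8 0 0 -0.2;0.01 0 -0.8 0 0 -0.2;0.01 0 -0.8 0 0 -0.2;0.01 0 -0.8 0 0 -0.23;0 0 -0.8 0 0 0;0 0 -0.5 0 0 0;0 0 0 0 0 0"}}

```text
time_s: 23.85
tcp_pos: [0.5479, 0.1649, 0.1247]
ee_rot: [[-0.188, 0.982, -0.006], [0.982, 0.188, -0.003], [-0.002, -0.007, -1.0]]
wrist_force: [-0.4, 0.4, -0.3]
gripper_width: 0.578
gripper_force: 0.0
```

Call:
{"method": "play_rows", "body": {"commands": "0 0 0 0 0 0;0 0 0 0 0 0;0 0 0 0 0 0;0 0 0 0 0 0;0 0 0 0 0 0;0 0 0 0 0 0;0 0 0 0 0 0;0 0 0 0 0 0", "grip": 4}}

```text
time_s: 24.65
tcp_pos: [0.5492, 0.1657, 0.1286]
ee_rot: [[-0.188, 0.982, -0.001], [0.982, 0.188, -0.0], [0.0, -0.001, -1.0]]
wrist_force: [-4.4, 0.2, 4.5]
gripper_width: 0.087
gripper_force: 30.0
```

```bash
cat >>h.py <<'E'
def tl():
    s=r.sense();y=s['ee_rot'][:,1];print(s['tcp_pos'].round(4),s['joints'].round(1)[5],'F',s['wrist_force'].round(1),'M',s['moment'].round(2),'az',np.degrees(np.arctan2(y[1],y[0])).round(1),round(s['gripper_width'],3))
E
python3 -c "from h import *;tl()"
```

```text
[0.5492 0.1657 0.1286] 157.9 F [-4.4  0.2  4.5] M [-0.11  1.37 -0.07] az 10.8 0.087
```

Call:
{"method": "play_rows", "body": {"commands": "0 0 0 0 0 0.2;0 0 0 0 0 0.2;0 0 0 0 0 0"}}

```text
time_s: 24.95
tcp_pos: [0.5492, 0.1658, 0.1285]
ee_rot: [[-0.245, 0.97, -0.001], [0.97, 0.245, 0.0], [0.001, -0.001, -1.0]]
wrist_force: [-5.1, -0.5, 3.9]
gripper_width: 0.096
gripper_force: 30.0
```

```bash
python3 -c "from h import *;tl()"
```

```text
[0.5492 0.1658 0.1285] 161.3 F [-5.1 -0.5  3.9] M [-0.08  1.57 -0.63] az 14.2 0.096
```

Same resistance (0.63 N·m against 0.02 N·m friction, pads wedging open), so it is the end stop. The tag simply started about 10° off its zero stop. Release and retreat.

Call:
{"method": "play_rows", "body": {"commands": "0 0 0 0 0 -0.25;0 0 0 0 0 0"}}

```text
time_s: 25.15
tcp_pos: [0.5492, 0.1657, 0.1286]
ee_rot: [[-0.208, 0.978, -0.001], [0.978, 0.208, 0.0], [0.0, -0.001, -1.0]]
wrist_force: [-6.4, 0.1, 4.5]
gripper_width: 0.086
gripper_force: 30.0
```

Call:
{"method": "play_rows", "body": {"commands": "0 0 0 0 0 0;0 0 0 0 0 0;0 0 0 0 0 0;0 0 0 0 0 0;0 0 0.5 0 0 0;0 0 0.9 0 0 0;0 0 0.9 0 0 0;0 0 0.9 0 0 0;0 0 0.9 0 0 0;0 0 0.5 0 0 0;0 0 0 0 0 0;0 0 0 0 0 0;0 0 0 0 0 0", "grip": 50}}

```text
time_s: 26.45
tcp_pos: [0.5496, 0.1658, 0.2649]
ee_rot: [[-0.21, 0.978, -0.002], [0.978, 0.21, -0.0], [0.0, -0.002, -1.0]]
wrist_force: [-0.4, -0.1, 0.2]
gripper_width: 0.575
gripper_force: 0.0
```

```bash
python3 - <<'E'
from h import *
i=cams.camera_info('wrist');a,d=cams.capture('wrist');X=cloud(d,i)
m=(np.linalg.norm(X[...,:2]-[.5493,.1657],axis=-1)<.05)&(d>0)
p=X[m&(X[...,2]>.148)&(X[...,2]<.165)][:,:2];print(len(p),cv2.minAreaRect(p.astype(np.float32)*1000))
tl()
for n in('scene','top'):
    g=gather([n],c=G-.032*AX)[0];q,e=fit(g,[.608,-.177,.153,2.91,.5]);print(n,q.round(4),'drop',((np.array([.6029,-.1769,.1629])-q[:3])@AX*1e3).round(1))
b0=np.load('s0.npz')['db'];_,b=cams.capture('top');X0=cloud(b0,cams.camera_info('top'))
ii=cams.camera_info('top')
for nm,(u,v) in dict(shot=(400,360),spare=(494,360),blue=(458,325),pot=(602,257),sred=(412,248),beer=(193,287),vial=(355,366),drv=(310,360)).items():
    u,v=int(u*.64),int(v*.64);print(nm,b0[v,u].round(3),b[v,u].round(3))
E
```

```text
764 ((549.1290893554688, 166.26614379882812), (9.15776538848877, 72.91886138916016), 10.572539329528809)
[0.5496 0.1658 0.2649] 159.2 F [-0.3  0.5  0.1] M [-0.11 -0.01 -0.01] az 12.1 0.571
scene [ 0.609  -0.177   0.1521  2.9216  0.503 ] drop 12.3
top [ 0.6074 -0.1752  0.152   2.9459  0.4949] drop 11.5
shot 1.316 1.324
spare 1.305 1.312
blue 1.304 1.307
pot 1.211 1.211
sred 1.341 1.334
beer 1.147 0.736
vial 1.261 1.261
drv 1.296 1.302
```

```bash
python3 -c "
from station import r
print(r.finish_job())"
```

```text
the job is handed in; nothing more can be done
None
```

I screwed the lid home (it dropped about 12 mm and hit its end stop) and released it. The tag is against its far stop, green to the robot, but the tile turned about 170° by my measurement, which I read as it starting about 10° off zero. No listed thing was seen to move (the arm hid the bottle in the last check), and I handed the job in at about 27 s.

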